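# Gauge the dry block's clear well with the depth rod and set its stop ring

### The arm

A 7-joint arm with a two-finger parallel gripper is mounted at the origin on a cart in front of the work surface, level with it; the furniture and walls round the work are solid. World frame = base frame: x ahead of the robot, y to its left, z up, the work surface at z = 0. Lengths are in m, angles in degrees, forces in N, time in s.
With the tool pointing down it reaches from about 0.4 to 0.9 m from the base axis. Payload 5.6 kg.
Tool frame: the origin (TCP) lies at the very end of the fingers, on their centre line; the grasp point (between the pads) lies 19 mm behind it; z points along the fingers, y is the line along which they close (so a half turn about z gives the same grasp; the last joint's range is limited). The gripper opens to 92 mm and grips with 3 to 60 N. Pads are 20 mm wide; open, the fingers measure 128 mm over their backs; the gripper's body (75 mm by 189 mm) begins 69 mm behind the grasp point.
Start: joints at [71.104, 26.786, -0.665, 91.828, 0.344, 61.387, -3.226], TCP at [0.184, -0.623, 0.215] pointing down, gripper open.
Joint ranges: [-144.91, 144.91], [-17.63, 115.5], [-89.93, 88.59], [15.96, 139.68], [-74.01, 254.01], [8.47, 105.57], [-167.45, 167.45]. Speed limits (degrees/s): [147.25, 147.25, 180, 180, 180, 180, 180].

### API

Orientations are given as [roll, pitch, yaw] about the fixed x, y, z axes, in that order (R = Rz(yaw) Ry(pitch) Rx(roll)).
In Python, from rig import read_state, grab_frame, close_job gives the robot as it stands.
- The arm moves only by the tool send_rows, never from a script. Its argument "commands" is a list of rows, each an object with "claw": the gripper command: -1 is shut, 1 is fully open, values between are in proportion; "offset": the shift along the tool's x, y, z in m, a list of three; "roll": the turn about the tool's z in rad. A call has exactly 8 rows; each row shifts and turns the commanded pose from where the row before left it, along the tool's axes as they then stand; what a row does not reach is not made up. A row lasts 1/12 s, in which the tool goes at most 41.7 mm and 7.16 degrees, less where a joint would pass 70% of its speed; a pose out of reach is approached as far as the arm can. A call with a gripper value outside its range is refused whole. The fingers move at their own pace and stop on an object; the grip force is fixed at half the most. Time passes only in rows, so rows that do not move let the fingers close, or fill a call up. It gives the time, the measured TCP pose, the force, the opening and the grip force at its end, in the units of the state.
- read_state(): the state, without advancing time (a new reading comes with each control period).
- grab_frame(name): name is "scene" or "top" or "wrist"; returns a dict with "pixels" (400x640x3 uint8, blue, green, red), "mtx" (3x3 intrinsics, pixels), "view" (4x4, takes a point from world to camera coordinates). Camera axes: x right, y down, z forward; pixel columns grow to the right and rows downward; lengths in m; the calibration is good to about 2 mm. The wrist camera is an equidistant fisheye: a pixel r from the principal point sees the ray r / f radians off the axis. A picture is of the moment at which its call begins. There is no depth.
- close_job(): hands the job in; it is judged then, once.
The state is a dict: "time": time; "joints": joint angles; "dq": joint speeds; "joint_efforts": joint torques, N m; "tcp_pos": TCP position; "tool_rot": TCP orientation; "contact_force": force on the tool from outside, world axes, zero at the start; "torque": the same for the moment, N m; "width": opening from 0.0 (shut) to 1.0 (fully open); "grip_force": force on a finger pad.
Only numpy, scipy, OpenCV 4.12 (cv2) and the standard library are available. Lean on these libraries where they do the work, as an engineer would, in place of code of your own. Each camera call takes 0.05 s, during which the arm holds its last target. There are 200 camera calls.

### The job

Take the depth rod out of the blue tube rack and slide it down a probe well of the dry-block heater, against the drag of the well's retaining springs, until you feel it bottom; the length of rod still standing out tells how deep the well is. One of the two wells still has a packing slug in it (less than 60 mm deep), so leave the rod standing on the bottom of the other one (more than 65 mm deep) and then slide the rod's brass stop ring down flush onto the block so that the depth can be read off. Press only as hard as it takes, never more than 25 N, and leave the dish and the bottle beside the work where they stand.

Things in the scene. Friction and masses are not known exactly. Their poses are not given: they have to be found in the camera images.
- dry_block: fixed dry-block heater, white casing 186 x 150 x 98 mm, sloping console at -x. Origin on its underside, midway between the probe wells (at x 0, y +26 and -26 mm); z up. Top face of its aluminium block 108 mm above the origin, x -20 to 56, y -56 to 56 mm. Row of three wider vial wells (17 mm) at x 36 mm, not for the rod; two hold vials with black caps, 18 mm above the face.
- well_a: a probe well, 12 mm bore; origin at its mouth: bore's axis, block's top face; z up. Depth hidden: one is 69-86 mm deep, the other, with a packing slug, 48-58 mm; which is which varies. Leaf springs 12-40 mm down clasp the rod: a click at 18-20 mm, then 3-9 N of drag; a released rod does not sink. At the bottom a sprung seat (5 N per mm, 1.5 mm) adds to it, then a hard stop.
- well_b: a probe well, 12 mm bore; origin at its mouth: bore's axis, block's top face; z up. Depth hidden: one is 69-86 mm deep, the other, with a packing slug, 48-58 mm; which is which varies. Leaf springs 12-40 mm down clasp the rod: a click at 18-20 mm, then 3-9 N of drag; a released rod does not sink. At the bottom a sprung seat (5 N per mm, 1.5 mm) adds to it, then a hard stop.
- depth_rod: loose steel depth rod, 150 mm long, about 0.12 kg, standing upright in a cell of the blue tube rack (fixed, 62 mm high; its capped tubes reach 108 mm). Origin at the centre of its lower end (the tip), z along the rod to its top. Stem 10 mm in diameter, a mark every 10 mm from the tip; last 4 mm taper to 7 mm; black grip head 14 mm in diameter from 116 to 150 mm.
- ring_slide (a joint): how far (m) the brass stop ring has been slid down the rod from just under the head. Ring 32 mm in diameter, 12 mm high, held on the stem by about 2 N of friction: it stays where it is pushed. At value q its underside is 102 mm - q from the tip. Starts at 0 to 0.008; limit 0.085.
- stop_ring: the brass stop ring on the depth rod; origin at the centre of its underside, z up the rod
- petri_a: round clear dish with lid, loose, 59 mm across and 13 mm high, origin under its centre; a bystander
- dropper_bottle: small amber dropper bottle with black cap, loose, 28 mm across and 67 mm high, origin under its centre; a bystander
Not all that is in view belongs to the job. There is more than one size of the depth_rod; the job needs the smaller.

How it is judged (in metres and radians):
On the way:
1. the rod is pressed onto the bottom of the deep probe well (tip more than 64 mm below the block's face) (z of depth_rod in the frame of dry_block below 0.044 m and horizontal distance between depth_rod and dry_block below 0.034 m and (contact force between depth_rod and well_a above 0.5 N or contact force between depth_rod and well_b above 0.5 N)), for 0.15 s.
At the end, for the whole second after the job is handed in: The depth rod stands by itself in the deep probe well, within 5 degrees of upright and at rest, tip touching the well's bottom more than 64 mm below the block's face, and the underside of its stop ring lies within 2 mm of the block's top face (z of depth_rod in the frame of dry_block below 0.044 m and horizontal distance between depth_rod and dry_block below 0.034 m and (contact force between depth_rod and well_a above 0.05 N or contact force between depth_rod and well_b above 0.05 N) and z of stop_ring in the frame of dry_block below 0.11 m and angle between the z axis of depth_rod and the z axis of dry_block, either way round below 0.09 rad and linear speed of depth_rod below 0.01 m/s).
It fails at once if the rod is pressed onto a well's bottom with more than 25 N (contact force between depth_rod and well_a above 25 N or contact force between depth_rod and well_b above 25 N).
It fails at once if the stop ring is pressed onto the heater with more than 25 N (contact force between stop_ring and dry_block above 25 N).
It fails at once if the dish or the dropper bottle is shifted by more than 20 mm (distance of any of petri_a, dropper_bottle from where it was at the start of the episode above 0.02 m).
It also fails if it takes over 58 s, if anything falls off the work surface, if the arm or the gripper's body presses on something with over 40 N, if the wrist force passes 120 N, or if a joint passes its speed limit or range.

## Working session

There is one attempt and no reset: what is moved stays moved. The work goes in short steps, Python scripts to look and compute and a tool call to move; the robot and the scene stay as the last step left them, time stands still between calls to the robot, and variables do not carry over. Pictures are saved under pics/ and viewed, at most 10 in all, crops included, and the job is handed in when it is done.

Besides the shell and the picture viewer there is one more tool, called after ">>>" as name([rows], argument=value, ...), one row to a line, values as JSON. send_rows: Moves the arm, as the interface text tells. Its arguments: {"type":"object","properties":{"commands":{"type":"array"}},"required":["commands"]}

```bash
mkdir -p pics
python3 - <<'E'
from rig import *
import cv2,pickle
d={}
for n in("scene","top"):
    f=grab_frame(n);d[n]=f;cv2.imwrite(f"pics/{n}0.png",f["pixels"]);print(n,f["mtx"].round(1).tolist(),f["view"].round(3).tolist())
pickle.dump(d,open("f0.pkl","wb"))
s=read_state();print(s)
E
```

```text
scene [[474.8, 0.0, 320.8], [0.0, 474.8, 197.3], [0.0, 0.0, 1.0]] [[-0.722, -0.692, -0.004, 0.365], [-0.281, 0.298, -0.912, 0.236], [0.632, -0.658, -0.41, 0.738], [0.0, 0.0, 0.0, 1.0]]
top [[386.5, 0.0, 325.4], [0.0, 386.5, 201.1], [0.0, 0.0, 1.0]] [[-0.012, -1.0, 0.026, -0.026], [-0.997, 0.01, -0.078, 0.561], [0.077, -0.027, -0.997, 1.034], [0.0, 0.0, 0.0, 1.0]]
{'time': 0.1, 'joints': array([71.10586487, 26.83143962, -0.66526367, 91.87359042,  0.34412761,
       61.38666724, -3.22693696]), 'dq': array([-0.00455553, -0.08870226, -0.04121432, -0.11730104, -0.0605253 ,
        0.01535988,  0.01743344]), 'joint_efforts': array([ 9.11112984e-04, -5.21648061e+01, -1.27510523e-02, -2.44369304e+01,
       -5.68788650e-02,  1.40619409e-02,  8.35715650e-05]), 'tcp_pos': array([ 0.18364806, -0.62298633,  0.21374495]), 'tool_rot': array([-1.79910520e+02,  6.61557721e-03,  1.64261235e+01]), 'contact_force': array([-0.22228444, -0.39312529, -0.13861969]), 'torque': array([-0.05501858,  0.02592411,  0.00941266]), 'grip_force': 0.0, 'width': 1.0009127689076072}
```

View pics/scene0.png

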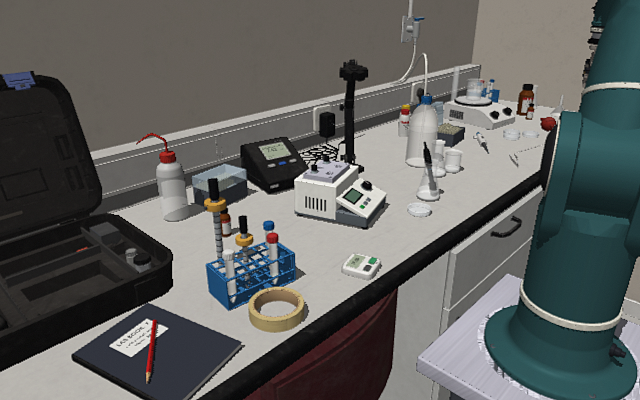

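View pics/top0.png

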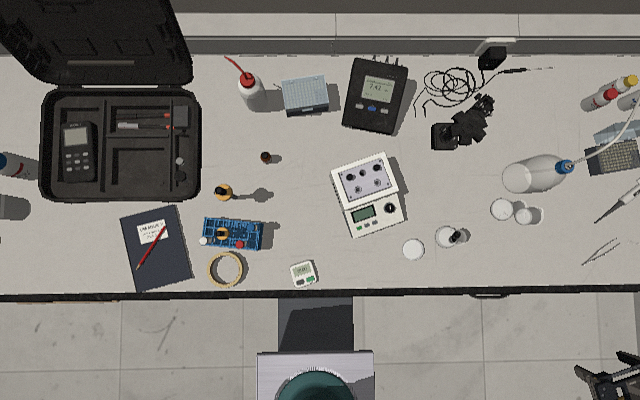

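Two candidate rods: the tall one at scene (214,220) / top (222,192), standing behind the rack, and the short one at scene (243,235) / top (222,233), in the blue rack. The short one fits, being smaller and in the rack. I'll confirm this in an enlarged crop.

Run:
```python
import pickle,cv2,numpy as np
d=pickle.load(open("f0.pkl","rb"))
c=lambda n,x,y,w,h,s:cv2.resize(d[n]["pixels"][y:y+h,x:x+w],None,fx=s,fy=s,interpolation=cv2.INTER_CUBIC)
a=c("scene",195,170,110,140,4) 
b=c("scene",290,150,100,80,3.5)
e=c("top",195,175,75,80,4)
g=c("top",325,145,85,95,4)
L=np.zeros((600,800,3),np.uint8)
L[:560,:440]=a; L[:280,440:790]=b
cv2.imwrite("pics/c1.png",L)
L=np.zeros((400,660,3),np.uint8);L[:320,:300]=e;L[:380,310:650]=g
cv2.imwrite("pics/c2.png",L)
```

```text
(no output)
```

View pics/c1.png

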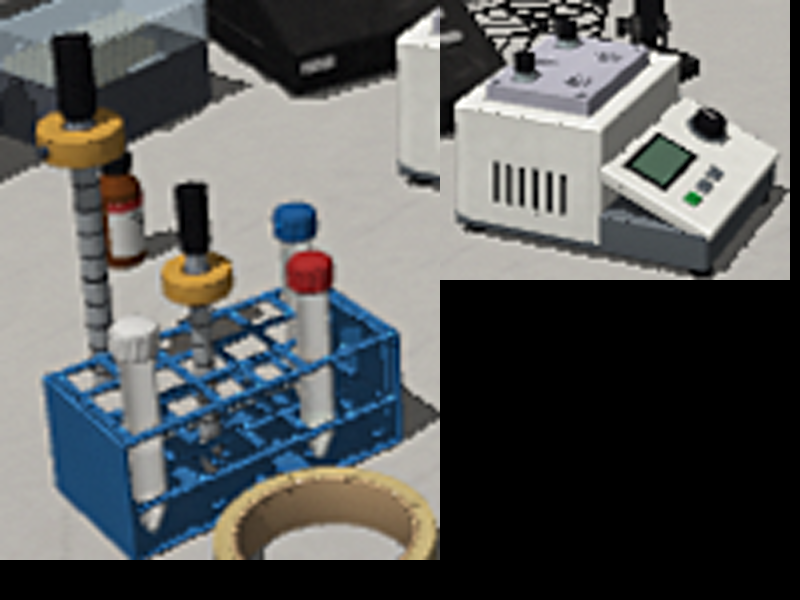

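View pics/c2.png

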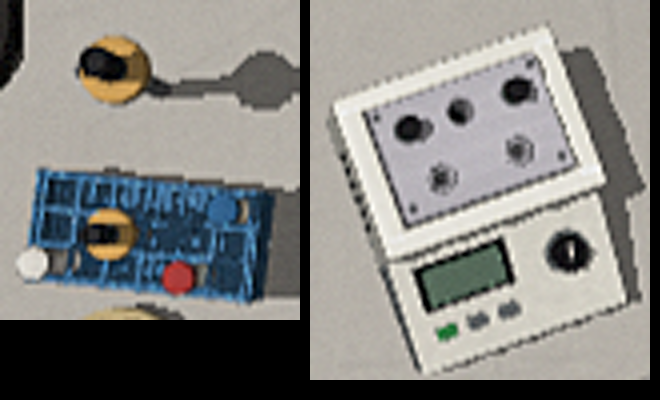

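Crop c1 and c2: the short rod stands in the rack (ring at c1 (197,278), head top (191,187)), and the tall one stands on its own behind it. So the short rod is the one. The probe wells are at c2 (443,178) and (519,150), on the console side of the block. The vial wells are the far row. The amber bottle is behind the tall rod.

```bash
cat > h.py <<'E'
import numpy as np,cv2
def ray(f,p):
    K,V=f["mtx"],f["view"];d=V[:3,:3].T@np.linalg.solve(K,[p[0],p[1],1.]);return -V[:3,:3].T@V[:3,3],d
def atz(f,p,z):
    c,d=ray(f,p);return c+d*(z-c[2])/d[2]
def tri(rs):
    A=0;b=0
    for c,d in rs:
        d=d/np.linalg.norm(d);P=np.eye(3)-np.outer(d,d);A=A+P;b=b+P@c
    return np.linalg.solve(A,b)
E
python3 - <<'E'
import pickle
from h import *
np.set_printoptions(precision=4,suppress=True)
d=pickle.load(open("f0.pkl","rb"));S,T=d["scene"],d["top"]
s=lambda x,y:ray(S,(195+x/4,170+y/4)); s2=lambda x,y:ray(S,(290+(x-440)/3.5,150+y/3.5))
t=lambda x,y:(195+x/4,175+y/4); t2=lambda x,y:(325+(x-310)/4,145+y/4)
print("ring",tri([s(197,278),ray(T,t(111,234))]))
print("head",tri([s(191,187),ray(T,t(90,233))]))
for n,p in dict(wA=(443,178),wB=(519,150),TL=(363,110),TR=(537,55),BR=(578,165),BL=(404,229)).items(): print(n,atz(T,t2(*p),.108))
for n,p in dict(white=(32,264),red=(178,278),blue=(222,209)).items(): print(n,atz(T,t(*p),.108))
print("bigring",tri([s(80,138),ray(T,t(115,70))]),"bighead",tri([s(72,38),ray(T,t(85,62))]))
print("rackc",[atz(T,t(*p),.062) for p in((40,168),(272,190),(262,300),(28,280))])
print("petri",atz(T,(413,249),.013),"bottle",atz(T,(265,157),.06))
E
```

```text
ring [0.4765 0.2262 0.1033]
head [0.4766 0.2268 0.1489]
wA [ 0.5824 -0.1137  0.108 ]
wB [ 0.5997 -0.1622  0.108 ]
TL [ 0.626  -0.0639  0.108 ]
TR [ 0.6603 -0.175   0.108 ]
BR [ 0.5898 -0.1994  0.108 ]
BL [ 0.5504 -0.0885  0.108 ]
white [0.4583 0.2729 0.108 ]
red [0.4485 0.1833 0.108 ]
blue [0.4907 0.1563 0.108 ]
bigring [0.5753 0.2163 0.1372] bighead [0.5731 0.219  0.1903]
rackc [array([0.5193, 0.2817, 0.062 ]), array([0.5033, 0.1316, 0.062 ]), array([0.4322, 0.138 , 0.062 ]), array([0.4471, 0.2885, 0.062 ])]
petri [ 0.4269 -0.272   0.013 ] bottle [0.6763 0.1266 0.06  ]
```

>>> send_rows([
  {"claw":1,"offset":[0,0,-0.034],"roll":0},
  {"claw":1,"offset":[0,0,-0.034],"roll":0},
  {"claw":1,"offset":[0,0,-0.034],"roll":0},
  {"claw":1,"offset":[0,0,-0.034],"roll":0},
  {"claw":0.2,"offset":[0.0275,-0.0234,0],"roll":0},
  {"claw":0.2,"offset":[0.0275,-0.0234,0],"roll":0},
  {"claw":0.2,"offset":[0.0275,-0.0234,0],"roll":0},
  {"claw":0.2,"offset":[0.0275,-0.0234,0],"roll":0},
])

```text
time: 0.77
tcp_pos: [0.2633, -0.501, 0.3503]
tool_rot: [-180.0, 0.0, 16.4]
contact_force: [1.1, -0.5, 1.5]
width: 0.732
grip_force: 0.0
```

>>> send_rows([
  {"claw":0.2,"offset":[0.0275,-0.0234,0],"roll":0},
  {"claw":0.2,"offset":[0.0275,-0.0234,0],"roll":0},
  {"claw":0.2,"offset":[0.0275,-0.0234,0],"roll":0},
  {"claw":0.2,"offset":[0.0275,-0.0234,0],"roll":0},
  {"claw":0.2,"offset":[0.0275,-0.0234,0],"roll":0},
  {"claw":0.2,"offset":[0.0275,-0.0234,0],"roll":0},
  {"claw":0.2,"offset":[0.0275,-0.0234,0],"roll":0},
  {"claw":0.2,"offset":[0.0275,-0.0234,0],"roll":0},
])

```text
time: 1.43
tcp_pos: [0.4214, -0.2591, 0.3504]
tool_rot: [-180.0, 0.0, 16.4]
contact_force: [0.1, -0.5, 0.5]
width: 0.601
grip_force: 0.0
```

>>> send_rows([
  {"claw":0.2,"offset":[0.0275,-0.0234,0],"roll":0},
  {"claw":0.2,"offset":[0.0275,-0.0234,0],"roll":0},
  {"claw":0.2,"offset":[0.0275,-0.0234,0],"roll":0},
  {"claw":0.2,"offset":[0.0275,-0.0234,0],"roll":0},
  {"claw":0.2,"offset":[0,0,0],"roll":0},
  {"claw":0.2,"offset":[0,0,0],"roll":0},
  {"claw":0.2,"offset":[0,0,0],"roll":0},
  {"claw":0.2,"offset":[0,0,0],"roll":0},
])

```text
time: 2.1
tcp_pos: [0.4993, -0.1414, 0.3503]
tool_rot: [180.0, 0.1, 16.3]
contact_force: [0.4, 0.1, -0.6]
width: 0.598
grip_force: 0.0
```

Run:
```python
from rig import *
import cv2,pickle
f=grab_frame("wrist");cv2.imwrite("pics/w1.png",f["pixels"]);pickle.dump(f,open("w1.pkl","wb"))
print(f["mtx"].round(1).tolist(),f["view"].round(3).tolist());s=read_state();print(s["tcp_pos"],s["tool_rot"],s["joints"],s["width"],s["contact_force"])
```

```text
[[309.7, 0.0, 318.4], [0.0, 309.7, 204.7], [0.0, 0.0, 1.0]] [[0.281, -0.96, 0.0, -0.276], [-0.929, -0.272, 0.251, 0.363], [-0.241, -0.07, -0.968, 0.632], [0.0, 0.0, 0.0, 1.0]]
[ 0.49930012 -0.14145581  0.35040373] [1.79985334e+02 3.72849323e-02 1.62707734e+01] [ 33.00768584   9.17495969 -23.56265857  98.77437616   3.85535807
  72.86790649 -65.15404422] 0.6031218826179359 [0.53019731 0.44113198 0.2000834 ]
```

View pics/w1.png

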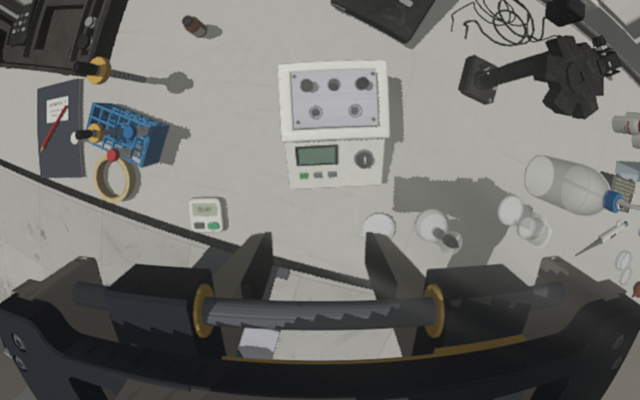

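The heater is square in view, with its probe wells at (316,112) and (357,112). The rods are at left, the small one at about (88,133). I'll move above the small rod.

>>> send_rows([
  {"claw":0.2,"offset":[0.0081,-0.036,0],"roll":0},
  {"claw":0.2,"offset":[0.0081,-0.036,0],"roll":0},
  {"claw":0.2,"offset":[0.0081,-0.036,0],"roll":0},
  {"claw":0.2,"offset":[0.0081,-0.036,0],"roll":0},
  {"claw":0.2,"offset":[0.0081,-0.036,0],"roll":0},
  {"claw":0.2,"offset":[0.0081,-0.036,0],"roll":0},
  {"claw":0.2,"offset":[0.0081,-0.036,0],"roll":0},
  {"claw":0.2,"offset":[0.0081,-0.036,0],"roll":0},
])

```text
time: 2.82
tcp_pos: [0.4806, 0.1548, 0.3508]
tool_rot: [179.9, -0.0, 16.3]
contact_force: [0.9, -0.6, -0.6]
width: 0.597
grip_force: 0.0
```

>>> send_rows([
  {"claw":0.2,"offset":[0.0081,-0.036,0],"roll":0},
  {"claw":0.2,"offset":[0.0081,-0.036,0],"roll":0},
  {"claw":0.2,"offset":[0,0,0.03],"roll":0},
  {"claw":0.2,"offset":[0,0,0.03],"roll":0},
  {"claw":0.2,"offset":[0,0,0.03],"roll":0},
  {"claw":0.2,"offset":[0,0,0.03],"roll":0},
  {"claw":0.2,"offset":[0,0,0.0],"roll":0},
  {"claw":0.2,"offset":[0,0,0],"roll":0},
])

```text
time: 3.48
tcp_pos: [0.4757, 0.227, 0.23]
tool_rot: [180.0, 0.2, 16.3]
contact_force: [0.0, -0.4, 0.5]
width: 0.6
grip_force: 0.0
```

```bash
cat >> h.py <<'E'
def fray(f,p):
    K,V=f["mtx"],f["view"];u=np.array([p[0]-K[0,2],p[1]-K[1,2]])/K[0,0];r=np.linalg.norm(u)
    d=np.array([*(u/r*np.sin(r)),np.cos(r)]);return -V[:3,:3].T@V[:3,3],V[:3,:3].T@d
def fproj(f,X):
    q=f["view"][:3,:3]@X+f["view"][:3,3];r=np.hypot(q[0],q[1]);t=np.arctan2(r,q[2]);K=f["mtx"];return K[:2,2]+K[0,0]*t*q[:2]/r
E
python3 - <<'E'
from rig import *
from h import *
import pickle
w=pickle.load(open("w1.pkl","rb"))
for p in((316,112),(357,112)):
    c,d=fray(w,p);print(c+d*(.108-c[2])/d[2])
f=grab_frame("wrist");s=read_state();print(s["tcp_pos"],s["tool_rot"])
pickle.dump(f,open("w2.pkl","wb"))
for z in(.0,.095,.15):print(z,fproj(f,np.array([.4765,.2265,z])))
a=cv2.resize(f["pixels"][60:260,220:420],None,fx=3,fy=3,interpolation=cv2.INTER_CUBIC)
b=cv2.resize(w["pixels"][60:135,285:390],(200*1,143),interpolation=cv2.INTER_CUBIC)
L=np.zeros((600,800,3),np.uint8);L[:,:600]=a;L[:143,600:]=b;cv2.imwrite("pics/w2.png",L)
E
```

```text
[ 0.58450372 -0.11301351  0.108     ]
[ 0.600338   -0.16483264  0.108     ]
[0.47662291 0.22789656 0.23156181] [-1.79991686e+02 -3.50597217e-02  1.63493217e+01]
0.0 [319.00917334 179.54250114]
0.095 [319.1877778  195.80644835]
0.15 [319.34799173 210.51755735]
```

View pics/w2.png

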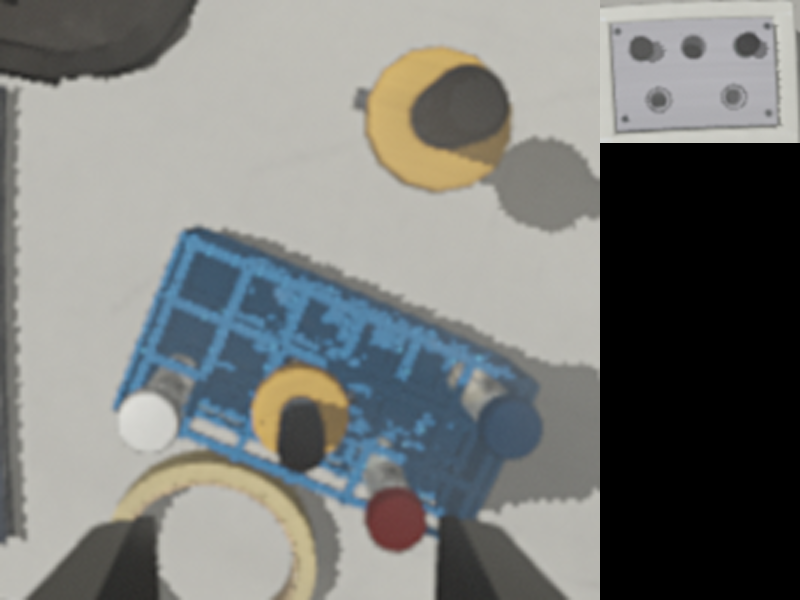

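The head top at crop (302,450) maps to wrist pixel (320.7,210), within about 1 px of the prediction. The wells show as ringed bores in the inset. I'll descend and grip the head.

>>> send_rows([
  {"claw":0.2,"offset":[0,0,0.028],"roll":0},
  {"claw":0.2,"offset":[0,0,0.028],"roll":0},
  {"claw":0.2,"offset":[0,0,0.028],"roll":0},
  {"claw":0.2,"offset":[0,0,0.014],"roll":0},
  {"claw":0.2,"offset":[0,0,0.014],"roll":0},
  {"claw":0.2,"offset":[0,0,0],"roll":0},
  {"claw":-1,"offset":[0,0,0],"roll":0},
  {"claw":-1,"offset":[0,0,0],"roll":0},
])

```text
time: 4.2
tcp_pos: [0.4775, 0.2289, 0.1207]
tool_rot: [-180.0, -0.2, 16.4]
contact_force: [0.6, 0.4, 0.1]
width: 0.477
grip_force: 0.0
```

>>> send_rows([
  {"claw":-1,"offset":[0,0,0],"roll":0},
  {"claw":-1,"offset":[0,0,0],"roll":0},
  {"claw":-1,"offset":[0,0,0],"roll":0},
  {"claw":-1,"offset":[0,0,0],"roll":0},
  {"claw":-1,"offset":[0,0,0],"roll":0},
  {"claw":-1,"offset":[0,0,0],"roll":0},
  {"claw":-1,"offset":[0,0,0],"roll":0},
  {"claw":-1,"offset":[0,0,0],"roll":0},
])

```text
time: 4.87
tcp_pos: [0.4762, 0.2281, 0.1188]
tool_rot: [180.0, -0.0, 16.4]
contact_force: [-0.3, -0.5, 5.4]
width: 0.143
grip_force: 30.0
```

>>> send_rows([
  {"claw":-1,"offset":[0,0,-0.015],"roll":0},
  {"claw":-1,"offset":[0,0,-0.025],"roll":0},
  {"claw":-1,"offset":[0,0,-0.03],"roll":0},
  {"claw":-1,"offset":[0,0,-0.03],"roll":0},
  {"claw":-1,"offset":[0,0,-0.025],"roll":0},
  {"claw":-1,"offset":[0,0,-0.025],"roll":0},
  {"claw":-1,"offset":[0,0,0],"roll":0},
  {"claw":-1,"offset":[0,0,0],"roll":0},
])

```text
time: 5.53
tcp_pos: [0.476, 0.2286, 0.269]
tool_rot: [-180.0, -0.1, 16.4]
contact_force: [-0.4, -0.5, -1.8]
width: 0.141
grip_force: 30.0
```

>>> send_rows([
  {"claw":-1,"offset":[0.0003,0.015,0],"roll":0},
  {"claw":-1,"offset":[0.0006,0.03,0],"roll":0},
  {"claw":-1,"offset":[0.0006,0.03,0],"roll":0},
  {"claw":-1,"offset":[0.0006,0.03,0],"roll":0},
  {"claw":-1,"offset":[0.0006,0.03,0],"roll":0},
  {"claw":-1,"offset":[0.0006,0.03,0],"roll":0},
  {"claw":-1,"offset":[0.0006,0.03,0],"roll":0},
  {"claw":-1,"offset":[0.0006,0.03,0],"roll":0},
])

```text
time: 6.2
tcp_pos: [0.5428, 0.0122, 0.2662]
tool_rot: [-179.9, 0.2, 16.4]
contact_force: [0.3, 0.8, -1.2]
width: 0.144
grip_force: 30.0
```

>>> send_rows([
  {"claw":-1,"offset":[0.0006,0.03,0],"roll":0},
  {"claw":-1,"offset":[0.0006,0.03,0],"roll":0},
  {"claw":-1,"offset":[0.0006,0.03,0],"roll":0},
  {"claw":-1,"offset":[0.0005,0.025,0],"roll":0},
  {"claw":-1,"offset":[0.0002,0.0175,0],"roll":0},
  {"claw":-1,"offset":[0,0,0],"roll":0},
  {"claw":-1,"offset":[0,0,0],"roll":0},
  {"claw":-1,"offset":[0,0,0],"roll":0},
])

```text
time: 6.87
tcp_pos: [0.5828, -0.111, 0.267]
tool_rot: [-179.9, 0.1, 16.5]
contact_force: [0.4, 0.1, -1.0]
width: 0.141
grip_force: 30.0
```

Run:
```python
from rig import *
from h import *
import pickle
d={n:grab_frame(n) for n in("wrist","scene","top")};s=read_state();print(s["tcp_pos"],s["tool_rot"],s["width"],s["contact_force"])
d["s"]=s;pickle.dump(d,open("f3.pkl","wb"))
w=d["wrist"]
print([fproj(w,np.array(p)) for p in((.5835,-.1134,.108),(.600,-.1635,.108))], fproj(w,s["tcp_pos"]-[0,0,.118]))
L=np.zeros((600,800,3),np.uint8)
L[:360,:390]=cv2.resize(w["pixels"][110:230,255:385],None,fx=3,fy=3,interpolation=cv2.INTER_CUBIC)
L[:600,400:800]=cv2.resize(d["scene"]["pixels"][80:230,290:390],None,fx=4,fy=4,interpolation=cv2.INTER_CUBIC)
L[370:600,:390]=cv2.resize(d["top"]["pixels"][140:217,320:450],(390,230),interpolation=cv2.INTER_CUBIC)
cv2.imwrite("pics/c3.png",L)
```

```text
[ 0.58338269 -0.11092394  0.2682671 ] [-1.79965978e+02  2.65614322e-02  1.65692731e+01] 0.14382528709718587 [-0.09416302  0.24094085 -1.7479192 ]
[array([321.14223046, 191.55221332]), array([369.18818811, 190.31740548])] [318.88950272 200.26454151]
```

View pics/c3.png

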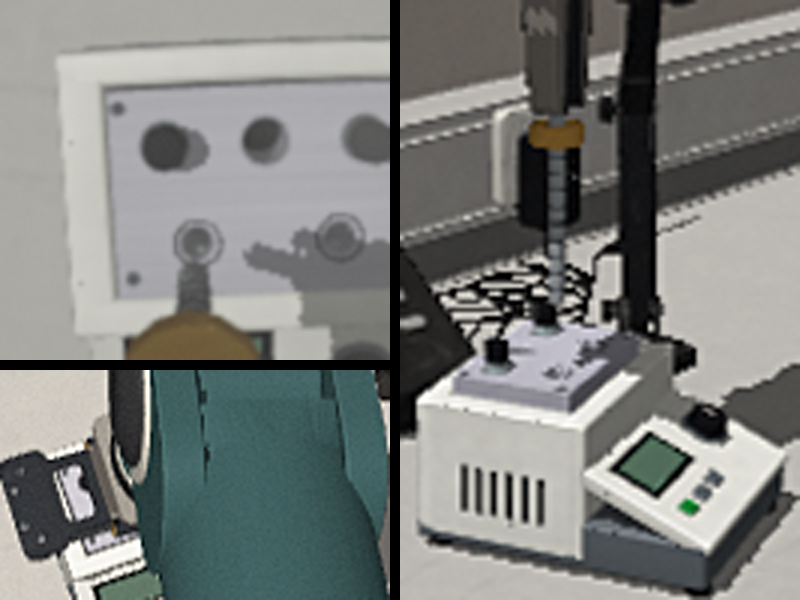

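Wrist crop: well A is centred at (321,191) and the tip is at about (319.7,200), roughly 1.8 mm short along tool y. I'll correct that and lower gently into the mouth.

>>> send_rows([
  {"claw":-1,"offset":[0,0.0018,0.01],"roll":0},
  {"claw":-1,"offset":[0,0,0.012],"roll":0},
  {"claw":-1,"offset":[0,0,0.01],"roll":0},
  {"claw":-1,"offset":[0,0,0.004],"roll":0},
  {"claw":-1,"offset":[0,0,0.002],"roll":0},
  {"claw":-1,"offset":[0,0,0.002],"roll":0},
  {"claw":-1,"offset":[0,0,0],"roll":0},
  {"claw":-1,"offset":[0,0,0],"roll":0},
])

```text
time: 7.68
tcp_pos: [0.5844, -0.1143, 0.2288]
tool_rot: [180.0, -0.0, 16.4]
contact_force: [-0.2, 0.7, -0.6]
width: 0.144
grip_force: 30.0
```

>>> send_rows([
  {"claw":-1,"offset":[0,0,0.001],"roll":0},
  {"claw":-1,"offset":[0,0,0.001],"roll":0},
  {"claw":-1,"offset":[0,0,0.001],"roll":0},
  {"claw":-1,"offset":[0,0,0.001],"roll":0},
  {"claw":-1,"offset":[0,0,0.001],"roll":0},
  {"claw":-1,"offset":[0,0,0.001],"roll":0},
  {"claw":-1,"offset":[0,0,0],"roll":0},
  {"claw":-1,"offset":[0,0,0],"roll":0},
])

```text
time: 8.35
tcp_pos: [0.5841, -0.1142, 0.2225]
tool_rot: [-180.0, 0.0, 16.4]
contact_force: [-0.7, -0.2, -2.2]
width: 0.142
grip_force: 30.0
```

>>> send_rows([
  {"claw":-1,"offset":[0,0,0.001],"roll":0},
  {"claw":-1,"offset":[0,0,0.001],"roll":0},
  {"claw":-1,"offset":[0,0,0.001],"roll":0},
  {"claw":-1,"offset":[0,0,0.001],"roll":0},
  {"claw":-1,"offset":[0,0,0.001],"roll":0},
  {"claw":-1,"offset":[0,0,0.001],"roll":0},
  {"claw":-1,"offset":[0,0,0.001],"roll":0},
  {"claw":-1,"offset":[0,0,0]," roll":0,"roll":0},
])

```text
$.commands[7]: bad value
```

>>> send_rows([
  {"claw":-1,"offset":[0,0,0.001],"roll":0},
  {"claw":-1,"offset":[0,0,0.001],"roll":0},
  {"claw":-1,"offset":[0,0,0.001],"roll":0},
  {"claw":-1,"offset":[0,0,0.001],"roll":0},
  {"claw":-1,"offset":[0,0,0.001],"roll":0},
  {"claw":-1,"offset":[0,0,0.001],"roll":0},
  {"claw":-1,"offset":[0,0,0.001],"roll":0},
  {"claw":-1,"offset":[0,0,0],"roll":0},
])

```text
time: 9.02
tcp_pos: [0.584, -0.1141, 0.2153]
tool_rot: [-180.0, 0.0, 16.4]
contact_force: [-0.6, 2.3, -1.8]
width: 0.141
grip_force: 30.0
```

Run:
```python
from rig import *
from h import *
d={n:grab_frame(n) for n in("wrist","scene")};s=read_state();print(s["tcp_pos"],s["contact_force"],s["torque"])
L=np.zeros((480,800,3),np.uint8)
L[:480,:390]=cv2.resize(d["wrist"]["pixels"][110:270,255:385],None,fx=3,fy=3,interpolation=cv2.INTER_CUBIC)
L[:,400:800]=cv2.resize(d["scene"]["pixels"][110:230,290:390],None,fx=4,fy=4,interpolation=cv2.INTER_CUBIC)
cv2.imwrite("pics/c4.png",L)
```

```text
[ 0.58400264 -0.11416998  0.21530177] [-0.48102223  1.36981542 -1.65309623] [ 0.57010144  0.20298779 -0.02124762]
```

View pics/c4.png

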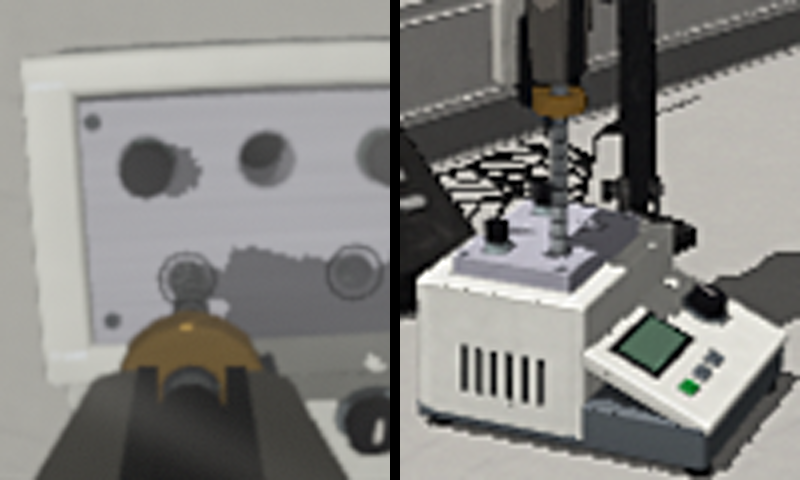

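The tip has entered well A's mouth, at right crop (562,250). A slight side force (+y) says to ease over by about 0.6 mm. I'll push on in steps, watching the force.

>>> send_rows([
  {"claw":-1,"offset":[0,-0.0006,0.001],"roll":0},
  {"claw":-1,"offset":[0,0,0.001],"roll":0},
  {"claw":-1,"offset":[0,0,0.001],"roll":0},
  {"claw":-1,"offset":[0,0,0.001],"roll":0},
  {"claw":-1,"offset":[0,0,0.001],"roll":0},
  {"claw":-1,"offset":[0,0,0.001],"roll":0},
  {"claw":-1,"offset":[0,0,0.001],"roll":0},
  {"claw":-1,"offset":[0,0,0.001],"roll":0},
])

```text
time: 9.78
tcp_pos: [0.5842, -0.1139, 0.2077]
tool_rot: [180.0, -0.0, 16.4]
contact_force: [-0.3, 0.4, 1.6]
width: 0.145
grip_force: 30.0
```

>>> send_rows([
  {"claw":-1,"offset":[0,0,0.001],"roll":0},
  {"claw":-1,"offset":[0,0,0.001],"roll":0},
  {"claw":-1,"offset":[0,0,0.001],"roll":0},
  {"claw":-1,"offset":[0,0,0.001],"roll":0},
  {"claw":-1,"offset":[0,0,0.001],"roll":0},
  {"claw":-1,"offset":[0,0,0.001],"roll":0},
  {"claw":-1,"offset":[0,0,0.001],"roll":0},
  {"claw":-1,"offset":[0,0,0.001],"roll":0},
])

```text
time: 10.45
tcp_pos: [0.5847, -0.1137, 0.2007]
tool_rot: [179.9, -0.1, 16.4]
contact_force: [-0.8, 1.7, 6.2]
width: 0.144
grip_force: 30.0
```

>>> send_rows([
  {"claw":-1,"offset":[0,-0.0003,0.00125],"roll":0},
  {"claw":-1,"offset":[0,0,0.00125],"roll":0},
  {"claw":-1,"offset":[0,0,0.00125],"roll":0},
  {"claw":-1,"offset":[0,0,0.00125],"roll":0},
  {"claw":-1,"offset":[0,0,0.00125],"roll":0},
  {"claw":-1,"offset":[0,0,0.00125],"roll":0},
  {"claw":-1,"offset":[0,0,0.00125],"roll":0},
  {"claw":-1,"offset":[0,0,0.00125],"roll":0},
])

```text
time: 11.12
tcp_pos: [0.5847, -0.1136, 0.1908]
tool_rot: [179.9, -0.1, 16.4]
contact_force: [-1.5, 1.1, 7.6]
width: 0.143
grip_force: 30.0
```

>>> send_rows([
  {"claw":-1,"offset":[0,0,0.001],"roll":0},
  {"claw":-1,"offset":[0,0,0.001],"roll":0},
  {"claw":-1,"offset":[0,0,0.001],"roll":0},
  {"claw":-1,"offset":[0,0,0.001],"roll":0},
  {"claw":-1,"offset":[0,0,0.001],"roll":0},
  {"claw":-1,"offset":[0,0,0.001],"roll":0},
  {"claw":-1,"offset":[0,0,0.001],"roll":0},
  {"claw":-1,"offset":[0,0,0.001],"roll":0},
])

```text
time: 11.78
tcp_pos: [0.5847, -0.1135, 0.1829]
tool_rot: [179.9, -0.1, 16.4]
contact_force: [-2.0, 1.6, 7.4]
width: 0.143
grip_force: 30.0
```

>>> send_rows([
  {"claw":-1,"offset":[0,0,0.0005],"roll":0},
  {"claw":-1,"offset":[0,0,0.0005],"roll":0},
  {"claw":-1,"offset":[0,0,0.0005],"roll":0},
  {"claw":-1,"offset":[0,0,0.0005],"roll":0},
  {"claw":-1,"offset":[0,0,0.0005],"roll":0},
  {"claw":-1,"offset":[0,0,0.0005],"roll":0},
  {"claw":-1,"offset":[0,0,0.0005],"roll":0},
  {"claw":-1,"offset":[0,0,0],"roll":0},
])

```text
time: 12.45
tcp_pos: [0.5845, -0.1135, 0.1792]
tool_rot: [179.9, -0.1, 16.4]
contact_force: [-2.2, 1.0, 4.7]
width: 0.142
grip_force: 30.0
```

```bash
python3 -c "
from rig import *;s=read_state();print(s['tcp_pos'],s['contact_force'])"
```

```text
[ 0.58453812 -0.11353426  0.17917803] [-2.19264853  0.97461207  4.66297692]
```

>>> send_rows([
  {"claw":-1,"offset":[0,0,0.0005],"roll":0},
  {"claw":-1,"offset":[0,0,0.0005],"roll":0},
  {"claw":-1,"offset":[0,0,0.0005],"roll":0},
  {"claw":-1,"offset":[0,0,0.0005],"roll":0},
  {"claw":-1,"offset":[0,0,0.0005],"roll":0},
  {"claw":-1,"offset":[0,0,0.0005],"roll":0},
  {"claw":-1,"offset":[0,0,0],"roll":0},
  {"claw":-1,"offset":[0,0,0],"roll":0},
])

```text
time: 13.12
tcp_pos: [0.5844, -0.1136, 0.176]
tool_rot: [179.9, -0.1, 16.4]
contact_force: [-1.2, 1.7, 5.0]
width: 0.144
grip_force: 30.0
```

>>> send_rows([
  {"claw":-1,"offset":[0,0,0.0005],"roll":0},
  {"claw":-1,"offset":[0,0,0.0005],"roll":0},
  {"claw":-1,"offset":[0,0,0.0005],"roll":0},
  {"claw":-1,"offset":[0,0,0.0005],"roll":0},
  {"claw":-1,"offset":[0,0,0.0005],"roll":0},
  {"claw":-1,"offset":[0,0,0.0005],"roll":0},
  {"claw":-1,"offset":[0,0,0],"roll":0},
  {"claw":-1,"offset":[0,0,0],"roll":0},
])

```text
time: 13.78
tcp_pos: [0.5848, -0.1135, 0.1736]
tool_rot: [179.9, -0.1, 16.4]
contact_force: [-2.7, 1.7, 8.1]
width: 0.143
grip_force: 30.0
```

>>> send_rows([
  {"claw":-1,"offset":[0,0,0.0005],"roll":0},
  {"claw":-1,"offset":[0,0,0.0005],"roll":0},
  {"claw":-1,"offset":[0,0,0.0005],"roll":0},
  {"claw":-1,"offset":[0,0,0],"roll":0},
  {"claw":-1,"offset":[0,0,0],"roll":0},
  {"claw":-1,"offset":[0,0,0],"roll":0},
  {"claw":-1,"offset":[0,0,0],"roll":0},
  {"claw":-1,"offset":[0,0,0],"roll":0},
])

```text
time: 14.45
tcp_pos: [0.5851, -0.1134, 0.173]
tool_rot: [179.9, -0.1, 16.4]
contact_force: [-3.8, 1.5, 12.7]
width: 0.145
grip_force: 30.0
```

The force is climbing about 7.6 N/mm against a standing stop at about 53 mm depth. So this is the slug well (A). I'll withdraw and move to well B, 52 mm along the block's -y.

>>> send_rows([
  {"claw":-1,"offset":[0,0,-0.006],"roll":0},
  {"claw":-1,"offset":[0,0,-0.008],"roll":0},
  {"claw":-1,"offset":[0,0,-0.008],"roll":0},
  {"claw":-1,"offset":[0,0,-0.008],"roll":0},
  {"claw":-1,"offset":[0,0,-0.008],"roll":0},
  {"claw":-1,"offset":[0,0,-0.008],"roll":0},
  {"claw":-1,"offset":[0,0,-0.008],"roll":0},
  {"claw":-1,"offset":[0,0,-0.008],"roll":0},
])

```text
time: 15.12
tcp_pos: [0.5847, -0.1138, 0.2346]
tool_rot: [179.9, -0.1, 16.4]
contact_force: [-0.3, -0.1, -1.6]
width: 0.143
grip_force: 30.0
```

>>> send_rows([
  {"claw":-1,"offset":[0,0,-0.008],"roll":0},
  {"claw":-1,"offset":[0,0,0],"roll":0},
  {"claw":-1,"offset":[0.0004,0.0129,0],"roll":0},
  {"claw":-1,"offset":[0.0004,0.0129,0],"roll":0},
  {"claw":-1,"offset":[0.0004,0.0129,0],"roll":0},
  {"claw":-1,"offset":[0.0004,0.0129,0],"roll":0},
  {"claw":-1,"offset":[0,0,0],"roll":0},
  {"claw":-1,"offset":[0,0,0],"roll":0},
])

```text
time: 15.78
tcp_pos: [0.5999, -0.164, 0.2397]
tool_rot: [-179.9, 0.1, 16.3]
contact_force: [-0.9, 0.1, -0.5]
width: 0.143
grip_force: 30.0
```

Run:
```python
from rig import *
from h import *
d={n:grab_frame(n) for n in("wrist","scene")};s=read_state();print(s["tcp_pos"],s["contact_force"],s["width"])
w=d["wrist"];print(fproj(w,np.array([.601,-.1626,.108])),fproj(w,s["tcp_pos"]-[0,0,.118]))
L=np.zeros((600,800,3),np.uint8)
L[:480,:480]=cv2.resize(w["pixels"][140:260,260:380],None,fx=4,fy=4,interpolation=cv2.INTER_CUBIC)
L[:,490:800]=cv2.resize(d["scene"]["pixels"][80:200,310:372],None,fx=5,fy=5,interpolation=cv2.INTER_CUBIC)
cv2.imwrite("pics/c5.png",L)
```

```text
[ 0.59990932 -0.16196138  0.2401879 ] [-0.08703273  0.86419884 -2.23437631] 0.14794181596290684
[317.62871661 195.99808836] [316.61609917 200.19114425]
```

View pics/c5.png

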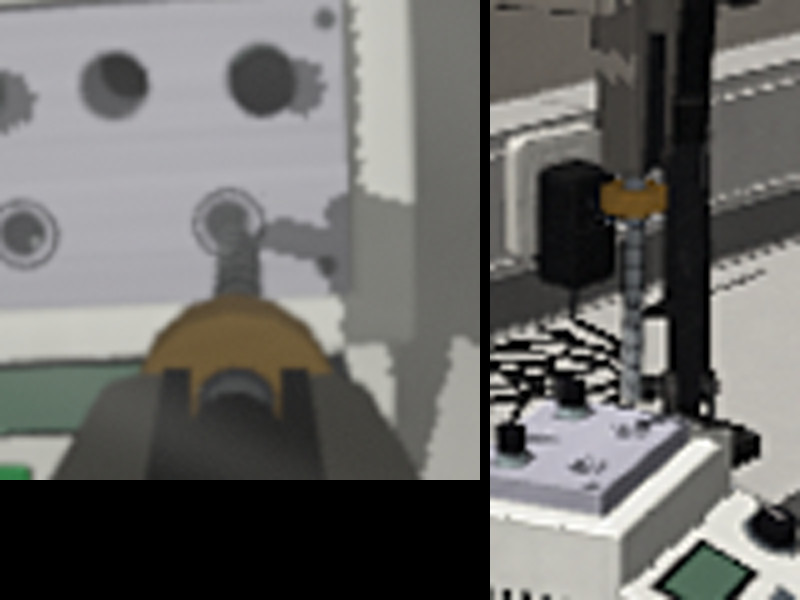

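Well B's mouth is at wrist (317.25,195.5), and the tip at about (319.2,199.5). I'll nudge tx +1 mm and ty -0.8 mm, then lower gently.

>>> send_rows([
  {"claw":-1,"offset":[0.001,-0.0008,0.004],"roll":0},
  {"claw":-1,"offset":[0,0,0.004],"roll":0},
  {"claw":-1,"offset":[0,0,0.002],"roll":0},
  {"claw":-1,"offset":[0,0,0.0015],"roll":0},
  {"claw":-1,"offset":[0,0,0.0015],"roll":0},
  {"claw":-1,"offset":[0,0,0.001],"roll":0},
  {"claw":-1,"offset":[0,0,0.001],"roll":0},
  {"claw":-1,"offset":[0,0,0.001],"roll":0},
])

```text
time: 16.55
tcp_pos: [0.6008, -0.1615, 0.2246]
tool_rot: [180.0, -0.0, 16.4]
contact_force: [0.3, 1.4, -1.6]
width: 0.142
grip_force: 30.0
```

>>> send_rows([
  {"claw":-1,"offset":[0,0,0.001],"roll":0},
  {"claw":-1,"offset":[0,0,0.001],"roll":0},
  {"claw":-1,"offset":[0,0,0.001],"roll":0},
  {"claw":-1,"offset":[0,0,0.001],"roll":0},
  {"claw":-1,"offset":[0,0,0.001],"roll":0},
  {"claw":-1,"offset":[0,0,0.001],"roll":0},
  {"claw":-1,"offset":[0,0,0],"roll":0},
  {"claw":-1,"offset":[0,0,0],"roll":0},
])

```text
time: 17.22
tcp_pos: [0.6008, -0.1615, 0.2185]
tool_rot: [-180.0, 0.0, 16.4]
contact_force: [0.1, -0.2, -1.6]
width: 0.143
grip_force: 30.0
```

>>> send_rows([
  {"claw":-1,"offset":[0,0,0.001],"roll":0},
  {"claw":-1,"offset":[0,0,0.001],"roll":0},
  {"claw":-1,"offset":[0,0,0.001],"roll":0},
  {"claw":-1,"offset":[0,0,0.001],"roll":0},
  {"claw":-1,"offset":[0,0,0.001],"roll":0},
  {"claw":-1,"offset":[0,0,0.001],"roll":0},
  {"claw":-1,"offset":[0,0,0.001],"roll":0},
  {"claw":-1,"offset":[0,0,0.001],"roll":0},
])

```text
time: 17.88
tcp_pos: [0.6008, -0.1615, 0.2104]
tool_rot: [180.0, 0.0, 16.4]
contact_force: [-0.1, -0.3, -0.9]
width: 0.146
grip_force: 30.0
```

>>> send_rows([
  {"claw":-1,"offset":[0,0,0.001],"roll":0},
  {"claw":-1,"offset":[0,0,0.001],"roll":0},
  {"claw":-1,"offset":[0,0,0.001],"roll":0},
  {"claw":-1,"offset":[0,0,0.001],"roll":0},
  {"claw":-1,"offset":[0,0,0.001],"roll":0},
  {"claw":-1,"offset":[0,0,0.001],"roll":0},
  {"claw":-1,"offset":[0,0,0.001],"roll":0},
  {"claw":-1,"offset":[0,0,0.001],"roll":0},
])

```text
time: 18.55
tcp_pos: [0.6019, -0.1617, 0.2044]
tool_rot: [179.9, -0.1, 16.4]
contact_force: [-0.6, 0.6, 3.5]
width: 0.142
grip_force: 30.0
```

>>> send_rows([
  {"claw":-1,"offset":[0,0,0.001],"roll":0},
  {"claw":-1,"offset":[0,0,0.001],"roll":0},
  {"claw":-1,"offset":[0,0,0.001],"roll":0},
  {"claw":-1,"offset":[0,0,0.001],"roll":0},
  {"claw":-1,"offset":[0,0,0.001],"roll":0},
  {"claw":-1,"offset":[0,0,0.001],"roll":0},
  {"claw":-1,"offset":[0,0,0.001],"roll":0},
  {"claw":-1,"offset":[0,0,0.001],"roll":0},
])

```text
time: 19.22
tcp_pos: [0.6013, -0.1617, 0.195]
tool_rot: [180.0, -0.1, 16.4]
contact_force: [0.1, -0.5, 5.7]
width: 0.144
grip_force: 30.0
```

>>> send_rows([
  {"claw":-1,"offset":[0,0,0.001],"roll":0},
  {"claw":-1,"offset":[0,0,0.001],"roll":0},
  {"claw":-1,"offset":[0,0,0.001],"roll":0},
  {"claw":-1,"offset":[0,0,0.001],"roll":0},
  {"claw":-1,"offset":[0,0,0.001],"roll":0},
  {"claw":-1,"offset":[0,0,0.001],"roll":0},
  {"claw":-1,"offset":[0,0,0.001],"roll":0},
  {"claw":-1,"offset":[0,0,0.001],"roll":0},
])

```text
time: 19.88
tcp_pos: [0.6013, -0.1618, 0.187]
tool_rot: [180.0, -0.1, 16.4]
contact_force: [-0.4, -0.6, 5.4]
width: 0.143
grip_force: 30.0
```

>>> send_rows([
  {"claw":-1,"offset":[0,0,0.001],"roll":0},
  {"claw":-1,"offset":[0,0,0.001],"roll":0},
  {"claw":-1,"offset":[0,0,0.001],"roll":0},
  {"claw":-1,"offset":[0,0,0.001],"roll":0},
  {"claw":-1,"offset":[0,0,0.001],"roll":0},
  {"claw":-1,"offset":[0,0,0.001],"roll":0},
  {"claw":-1,"offset":[0,0,0.001],"roll":0},
  {"claw":-1,"offset":[0,0,0.001],"roll":0},
])

```text
time: 20.55
tcp_pos: [0.6013, -0.1618, 0.1791]
tool_rot: [179.9, -0.1, 16.4]
contact_force: [0.4, -0.1, 5.5]
width: 0.144
grip_force: 30.0
```

Depth is about 47 mm. I'll use shorter steps through the slug zone.

>>> send_rows([
  {"claw":-1,"offset":[0,0,0.0006],"roll":0},
  {"claw":-1,"offset":[0,0,0.0006],"roll":0},
  {"claw":-1,"offset":[0,0,0.0006],"roll":0},
  {"claw":-1,"offset":[0,0,0.0006],"roll":0},
  {"claw":-1,"offset":[0,0,0.0006],"roll":0},
  {"claw":-1,"offset":[0,0,0.0006],"roll":0},
  {"claw":-1,"offset":[0,0,0.0002],"roll":0},
  {"claw":-1,"offset":[0,0,0.0002],"roll":0},
])

```text
time: 21.22
tcp_pos: [0.6012, -0.1618, 0.175]
tool_rot: [180.0, -0.0, 16.4]
contact_force: [-0.5, -1.9, 5.5]
width: 0.143
grip_force: 30.0
```

>>> send_rows([
  {"claw":-1,"offset":[0,0,0.0006],"roll":0},
  {"claw":-1,"offset":[0,0,0.0006],"roll":0},
  {"claw":-1,"offset":[0,0,0.0006],"roll":0},
  {"claw":-1,"offset":[0,0,0.0006],"roll":0},
  {"claw":-1,"offset":[0,0,0.0006],"roll":0},
  {"claw":-1,"offset":[0,0,0.0006],"roll":0},
  {"claw":-1,"offset":[0,0,0.0002],"roll":0},
  {"claw":-1,"offset":[0,0,0.0002],"roll":0},
])

```text
time: 21.88
tcp_pos: [0.6013, -0.1618, 0.1712]
tool_rot: [179.9, -0.1, 16.4]
contact_force: [-0.2, -1.0, 6.3]
width: 0.146
grip_force: 30.0
```

>>> send_rows([
  {"claw":-1,"offset":[0,0,0.0006],"roll":0},
  {"claw":-1,"offset":[0,0,0.0006],"roll":0},
  {"claw":-1,"offset":[0,0,0.0006],"roll":0},
  {"claw":-1,"offset":[0,0,0.0006],"roll":0},
  {"claw":-1,"offset":[0,0,0.0006],"roll":0},
  {"claw":-1,"offset":[0,0,0.0006],"roll":0},
  {"claw":-1,"offset":[0,0,0.0002],"roll":0},
  {"claw":-1,"offset":[0,0,0.0002],"roll":0},
])

```text
time: 22.55
tcp_pos: [0.6013, -0.1619, 0.1671]
tool_rot: [179.9, -0.1, 16.4]
contact_force: [-0.4, 0.1, 6.5]
width: 0.146
grip_force: 30.0
```

Depth is about 59 mm with steady drag, so this is the deep well. I'll go on.

>>> send_rows([
  {"claw":-1,"offset":[0,0,0.001],"roll":0},
  {"claw":-1,"offset":[0,0,0.001],"roll":0},
  {"claw":-1,"offset":[0,0,0.001],"roll":0},
  {"claw":-1,"offset":[0,0,0.001],"roll":0},
  {"claw":-1,"offset":[0,0,0.001],"roll":0},
  {"claw":-1,"offset":[0,0,0.001],"roll":0},
  {"claw":-1,"offset":[0,0,0.0005],"roll":0},
  {"claw":-1,"offset":[0,0,0.0005],"roll":0},
])

```text
time: 23.22
tcp_pos: [0.6012, -0.1619, 0.1601]
tool_rot: [179.9, -0.0, 16.4]
contact_force: [-0.8, -1.0, 6.1]
width: 0.147
grip_force: 30.0
```

>>> send_rows([
  {"claw":-1,"offset":[0,0,0.0005],"roll":0},
  {"claw":-1,"offset":[0,0,0.0005],"roll":0},
  {"claw":-1,"offset":[0,0,0.0005],"roll":0},
  {"claw":-1,"offset":[0,0,0.0005],"roll":0},
  {"claw":-1,"offset":[0,0,0.0005],"roll":0},
  {"claw":-1,"offset":[0,0,0.0005],"roll":0},
  {"claw":-1,"offset":[0,0,0],"roll":0},
  {"claw":-1,"offset":[0,0,0],"roll":0},
])

```text
time: 23.88
tcp_pos: [0.6012, -0.1619, 0.157]
tool_rot: [179.9, -0.0, 16.4]
contact_force: [-0.3, -1.8, 4.9]
width: 0.144
grip_force: 30.0
```

>>> send_rows([
  {"claw":-1,"offset":[0,0,0.0005],"roll":0},
  {"claw":-1,"offset":[0,0,0.0005],"roll":0},
  {"claw":-1,"offset":[0,0,0.0005],"roll":0},
  {"claw":-1,"offset":[0,0,0.0005],"roll":0},
  {"claw":-1,"offset":[0,0,0.0005],"roll":0},
  {"claw":-1,"offset":[0,0,0.0005],"roll":0},
  {"claw":-1,"offset":[0,0,0],"roll":0},
  {"claw":-1,"offset":[0,0,0],"roll":0},
])

```text
time: 24.55
tcp_pos: [0.6012, -0.1619, 0.154]
tool_rot: [179.9, -0.0, 16.4]
contact_force: [0.2, -1.4, 6.2]
width: 0.141
grip_force: 30.0
```

>>> send_rows([
  {"claw":-1,"offset":[0,0,0.0005],"roll":0},
  {"claw":-1,"offset":[0,0,0.0005],"roll":0},
  {"claw":-1,"offset":[0,0,0.0005],"roll":0},
  {"claw":-1,"offset":[0,0,0.0005],"roll":0},
  {"claw":-1,"offset":[0,0,0.0005],"roll":0},
  {"claw":-1,"offset":[0,0,0.0005],"roll":0},
  {"claw":-1,"offset":[0,0,0],"roll":0},
  {"claw":-1,"offset":[0,0,0],"roll":0},
])

```text
time: 25.22
tcp_pos: [0.6012, -0.1619, 0.151]
tool_rot: [179.9, -0.0, 16.4]
contact_force: [-0.6, -1.2, 4.6]
width: 0.146
grip_force: 30.0
```

Depth is about 75 mm, still sliding.

>>> send_rows([
  {"claw":-1,"offset":[0,0,0.0005],"roll":0},
  {"claw":-1,"offset":[0,0,0.0005],"roll":0},
  {"claw":-1,"offset":[0,0,0.0005],"roll":0},
  {"claw":-1,"offset":[0,0,0.0005],"roll":0},
  {"claw":-1,"offset":[0,0,0.0005],"roll":0},
  {"claw":-1,"offset":[0,0,0.0005],"roll":0},
  {"claw":-1,"offset":[0,0,0],"roll":0},
  {"claw":-1,"offset":[0,0,0],"roll":0},
])

```text
time: 25.88
tcp_pos: [0.6012, -0.1619, 0.148]
tool_rot: [179.9, -0.0, 16.4]
contact_force: [-0.2, -1.3, 5.2]
width: 0.144
grip_force: 30.0
```

>>> send_rows([
  {"claw":-1,"offset":[0,0,0.0005],"roll":0},
  {"claw":-1,"offset":[0,0,0.0005],"roll":0},
  {"claw":-1,"offset":[0,0,0.0005],"roll":0},
  {"claw":-1,"offset":[0,0,0.0005],"roll":0},
  {"claw":-1,"offset":[0,0,0.0005],"roll":0},
  {"claw":-1,"offset":[0,0,0.0005],"roll":0},
  {"claw":-1,"offset":[0,0,0],"roll":0},
  {"claw":-1,"offset":[0,0,0],"roll":0},
])

```text
time: 26.55
tcp_pos: [0.6011, -0.1619, 0.1449]
tool_rot: [179.9, -0.0, 16.4]
contact_force: [-1.0, -1.0, 5.1]
width: 0.14
grip_force: 30.0
```

>>> send_rows([
  {"claw":-1,"offset":[0,0,0.0005],"roll":0},
  {"claw":-1,"offset":[0,0,0.0005],"roll":0},
  {"claw":-1,"offset":[0,0,0.0005],"roll":0},
  {"claw":-1,"offset":[0,0,0.0005],"roll":0},
  {"claw":-1,"offset":[0,0,0.0005],"roll":0},
  {"claw":-1,"offset":[0,0,0.0005],"roll":0},
  {"claw":-1,"offset":[0,0,0],"roll":0},
  {"claw":-1,"offset":[0,0,0],"roll":0},
])

```text
time: 27.22
tcp_pos: [0.6017, -0.1619, 0.1433]
tool_rot: [179.9, -0.1, 16.4]
contact_force: [-2.2, -0.7, 11.4]
width: 0.148
grip_force: 30.0
```

Bottomed at about 82.5 mm, where the force jumped to 11.4 N. I'll press 1 mm more, hold, then open a little and rise slightly.

>>> send_rows([
  {"claw":-1,"offset":[0,0,0.0005],"roll":0},
  {"claw":-1,"offset":[0,0,0.0005],"roll":0},
  {"claw":-1,"offset":[0,0,0],"roll":0},
  {"claw":-1,"offset":[0,0,0],"roll":0},
  {"claw":-1,"offset":[0,0,0],"roll":0},
  {"claw":-1,"offset":[0,0,0],"roll":0},
  {"claw":-1,"offset":[0,0,0],"roll":0},
  {"claw":-1,"offset":[0,0,0],"roll":0},
])

```text
time: 27.88
tcp_pos: [0.6019, -0.1619, 0.1431]
tool_rot: [179.9, -0.1, 16.4]
contact_force: [-3.3, -0.7, 15.5]
width: 0.143
grip_force: 30.0
```

>>> send_rows([
  {"claw":-0.5,"offset":[0,0,0],"roll":0},
  {"claw":-0.5,"offset":[0,0,0],"roll":0},
  {"claw":-0.5,"offset":[0,0,0],"roll":0},
  {"claw":-0.5,"offset":[0,0,0],"roll":0},
  {"claw":-0.5,"offset":[0,0,0],"roll":0},
  {"claw":-0.5,"offset":[0,0,0],"roll":0},
  {"claw":-0.5,"offset":[0,0,0],"roll":0},
  {"claw":-0.5,"offset":[0,0,0],"roll":0},
])

```text
time: 28.55
tcp_pos: [0.6007, -0.1614, 0.1404]
tool_rot: [-180.0, 0.0, 16.4]
contact_force: [-0.5, -0.8, 0.7]
width: 0.249
grip_force: 0.0
```

>>> send_rows([
  {"claw":-0.5,"offset":[0,0,0.001],"roll":0},
  {"claw":-0.5,"offset":[0,0,0.001],"roll":0},
  {"claw":-0.5,"offset":[0,0,0.001],"roll":0},
  {"claw":-0.5,"offset":[0,0,0.001],"roll":0},
  {"claw":-0.5,"offset":[0,0,0.001],"roll":0},
  {"claw":-0.5,"offset":[0,0,0.001],"roll":0},
  {"claw":-0.5,"offset":[0,0,0.001],"roll":0},
  {"claw":-0.5,"offset":[0,0,0.001],"roll":0},
])

```text
time: 29.22
tcp_pos: [0.601, -0.1615, 0.1327]
tool_rot: [180.0, -0.0, 16.4]
contact_force: [-0.2, 0.0, 2.6]
width: 0.249
grip_force: 0.8
```

The ring is being pushed with about 2 N of drag, as expected.

>>> send_rows([
  {"claw":-0.5,"offset":[0,0,0.001],"roll":0},
  {"claw":-0.5,"offset":[0,0,0.001],"roll":0},
  {"claw":-0.5,"offset":[0,0,0.001],"roll":0},
  {"claw":-0.5,"offset":[0,0,0.001],"roll":0},
  {"claw":-0.5,"offset":[0,0,0.001],"roll":0},
  {"claw":-0.5,"offset":[0,0,0.001],"roll":0},
  {"claw":-0.5,"offset":[0,0,0.001],"roll":0},
  {"claw":-0.5,"offset":[0,0,0],"roll":0},
])

```text
time: 29.88
tcp_pos: [0.6007, -0.1615, 0.1253]
tool_rot: [-180.0, 0.0, 16.4]
contact_force: [0.4, -1.6, 0.4]
width: 0.248
grip_force: 0.2
```

>>> send_rows([
  {"claw":-0.5,"offset":[0,0,0.0005],"roll":0},
  {"claw":-0.5,"offset":[0,0,0.0005],"roll":0},
  {"claw":-0.5,"offset":[0,0,0.0005],"roll":0},
  {"claw":-0.5,"offset":[0,0,0.0005],"roll":0},
  {"claw":-0.5,"offset":[0,0,0.0005],"roll":0},
  {"claw":-0.5,"offset":[0,0,0.0005],"roll":0},
  {"claw":-0.5,"offset":[0,0,0],"roll":0},
  {"claw":-0.5,"offset":[0,0,0],"roll":0},
])

```text
time: 30.55
tcp_pos: [0.6007, -0.1615, 0.1225]
tool_rot: [-180.0, 0.0, 16.4]
contact_force: [-0.6, 0.1, 0.8]
width: 0.248
grip_force: 0.4
```

>>> send_rows([
  {"claw":-0.5,"offset":[0,0,0.0005],"roll":0},
  {"claw":-0.5,"offset":[0,0,0.0005],"roll":0},
  {"claw":-0.5,"offset":[0,0,0.0005],"roll":0},
  {"claw":-0.5,"offset":[0,0,0.0005],"roll":0},
  {"claw":-0.5,"offset":[0,0,0.0005],"roll":0},
  {"claw":-0.5,"offset":[0,0,0.0005],"roll":0},
  {"claw":-0.5,"offset":[0,0,0],"roll":0},
  {"claw":-0.5,"offset":[0,0,0],"roll":0},
])

```text
time: 31.22
tcp_pos: [0.6009, -0.1615, 0.1205]
tool_rot: [180.0, -0.0, 16.4]
contact_force: [-2.7, -0.2, 6.9]
width: 0.249
grip_force: 3.5
```

>>> send_rows([
  {"claw":-0.5,"offset":[0,0,0.0005],"roll":0},
  {"claw":-0.5,"offset":[0,0,0.0003],"roll":0},
  {"claw":-0.5,"offset":[0,0,0],"roll":0},
  {"claw":-0.5,"offset":[0,0,0],"roll":0},
  {"claw":-0.5,"offset":[0,0,0],"roll":0},
  {"claw":-0.5,"offset":[0,0,0],"roll":0},
  {"claw":-0.5,"offset":[0,0,0],"roll":0},
  {"claw":-0.5,"offset":[0,0,0],"roll":0},
])

```text
time: 31.88
tcp_pos: [0.6009, -0.1615, 0.1204]
tool_rot: [179.9, -0.0, 16.4]
contact_force: [-3.3, 1.1, 12.1]
width: 0.253
grip_force: 5.7
```

The ring is firm on the block. I'll back off, open and rise.

>>> send_rows([
  {"claw":-0.5,"offset":[0,0,-0.002],"roll":0},
  {"claw":-0.5,"offset":[0,0,-0.002],"roll":0},
  {"claw":-0.2,"offset":[0,0,0],"roll":0},
  {"claw":-0.2,"offset":[0,0,0],"roll":0},
  {"claw":-0.2,"offset":[0,0,0],"roll":0},
  {"claw":-0.2,"offset":[0,0,-0.005],"roll":0},
  {"claw":-0.2,"offset":[0,0,-0.015],"roll":0},
  {"claw":-0.2,"offset":[0,0,-0.02],"roll":0},
])

```text
time: 32.55
tcp_pos: [0.5996, -0.1612, 0.1617]
tool_rot: [-179.9, 0.2, 16.4]
contact_force: [-0.1, 0.4, -0.0]
width: 0.399
grip_force: 0.0
```

>>> send_rows([
  {"claw":-0.2,"offset":[0,0,-0.02],"roll":0},
  {"claw":-0.2,"offset":[0,0,-0.02],"roll":0},
  {"claw":-0.2,"offset":[0,0,-0.02],"roll":0},
  {"claw":-0.2,"offset":[0,0,-0.02],"roll":0},
  {"claw":-0.2,"offset":[0,0,-0.01],"roll":0},
  {"claw":-0.2,"offset":[0,0,0],"roll":0},
  {"claw":-0.2,"offset":[0,0,0],"roll":0},
  {"claw":-0.2,"offset":[0,0,0],"roll":0},
])

```text
time: 33.22
tcp_pos: [0.6, -0.1615, 0.2514]
tool_rot: [-179.9, 0.1, 16.4]
contact_force: [-0.1, -0.7, -0.4]
width: 0.402
grip_force: 0.0
```

Run:
```python
from rig import *
from h import *
d={n:grab_frame(n) for n in("wrist","scene")};s=read_state();print(s["tcp_pos"],s["contact_force"],s["time"])
L=np.zeros((600,800,3),np.uint8)
L[:450,:390]=cv2.resize(d["wrist"]["pixels"][120:270,255:385],None,fx=3,fy=3,interpolation=cv2.INTER_CUBIC)
L[:,400:800]=cv2.resize(d["scene"]["pixels"][110:230,300:380],None,fx=5,fy=5,interpolation=cv2.INTER_CUBIC)
cv2.imwrite("pics/c6.png",L)
from h import *
def pr(f,X):
    q=f["mtx"]@(f["view"][:3,:3]@np.array(X)+f["view"][:3,3]);q=q[:2]/q[2];return (q-[300,110])*5+[400,0]
for z in(.108,.12,.176):print(z,pr(d["scene"],[.601,-.1617,z]))
```

```text
[ 0.60001973 -0.16139273  0.25116437] [ 0.31614633 -1.02095803  0.73400211] 33.3167
0.108 [588.87111207 276.09536677]
0.12 [589.13129352 253.30287232]
0.176 [590.37485614 144.36392472]
```

View pics/c6.png

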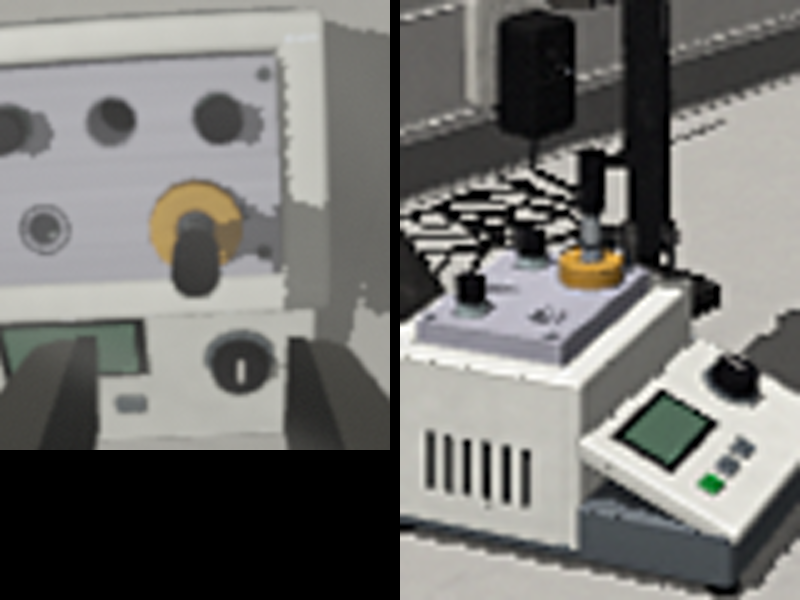

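The picture shows the rod upright in well B, head top at right crop (592,152), with the ring lying flush on the block at (592,268). I'll hand in.

```bash
python3 -c "
from rig import *;print(close_job())"
```

```text
the job is handed in; nothing more can be done
None
```

I handed the job in: the smaller rod stands upright on the bottom of the deep well (about 83 mm, the −y well) with its brass ring flush on the block; the other well bottomed at about 53 mm, so that is the one with the slug, the dish and bottle were never touched, and no verdict came back.

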